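Gauge two valve spindles through the bore

ROBOT

A 6-joint arm with a two-finger parallel gripper is mounted at the origin on the work surface. World frame = base frame: x ahead of the robot, y to its left, z up, the work surface at z = 0. Lengths are in m, angles in rad, forces in N, time in s.
With the tool pointing down it reaches from about 0.375 to 0.925 m from the base axis. Payload 5.7 kg.
Tool frame: the origin (TCP) lies midway between the tips of the shut fingers; the grasp point (between the pads) lies 19 mm behind it; z points along the fingers, y is the direction in which the jaws open and shut (so a half turn about z gives the same grasp; the last joint's range is limited). The gripper opens to 85 mm and grips with 20 to 120 N. Pads are 22 mm wide; open, the fingers measure 114 mm over their backs; the gripper's body (76 mm by 85 mm) begins 54 mm behind the grasp point. The pads swing forward as they close: fully open they stand 13 mm farther back than shut.
Start: joints at [-1.333, 0.359, 1.51, -0, 1.272, -0.115], TCP at [0.207, -0.563, 0.231] pointing down, gripper open.
Joint ranges: [-2.97, 2.97], [-1.01, 2.36], [0.21, 2.38], [-0.96, 4.11], [0.2, 2.71], [-2.98, 2.98]. Speed limits (rad/s): [2.39, 2.39, 3.14, 3.14, 3.14, 3.14].

INTERFACE

Orientations are given as a unit quaternion [x, y, z, w].
In Python, from workcell import bot, jaws, planner, viewer, job_done, telemetry gives the robot as it stands. Calls block until the motion is done:
- bot.move_pose(position, orientation): joint-space move of the TCP to a pose.
- bot.move_linear(position, orientation=None, speed=0.15, force_limit=None): straight line of the TCP; orientation=None keeps the orientation; speed is the mean speed in m/s. With force_limit (N) it stops when the force on the tool has changed by that much, and returns True; else False.
- bot.movej(angles): joint-space move.
- jaws.set_gripper(opening, effort=None): finger opening in m; effort is the grip in N (None keeps the last); returns when the fingers have stopped.
- bot.wait(seconds).
- planner.inverse_kinematics(position, orientation): joint angles nearest the present ones, or None.
- viewer.get_image(name): name is "side" or "top"; returns the picture (400x640x3 uint8, blue, green, red); there is no depth.
- viewer.camera_params(name): a dict with "camera_matrix" (3x3 intrinsics, pixels), "k1" (the pictures are not rectified: a ray, as slopes to the right and down, at radius r is drawn at 1 + k1 r^2 times it, then the intrinsics apply), "extrinsics" (4x4, takes a point from camera to world coordinates). Camera axes: x right, y down, z forward; pixel columns grow to the right and rows downward; lengths in m; the calibration is good to about 2 mm. A picture is of the moment at which its call begins. camera_params takes no time and is no camera call.
A pose or a line that the arm cannot do raises bot.Unreachable and nothing moves.
- job_done(): hands the job in, once; it reports no verdict.
Readings, each from a call of its own:
- telemetry.read_time(): time.
- telemetry.read_q(): joint angles.
- telemetry.read_joint_vel(): joint speeds.
- telemetry.read_joint_efforts(): joint torques, N m.
- telemetry.read_ee_pos(): TCP position.
- telemetry.read_tool_rot(): TCP orientation.
- telemetry.read_wrist_force(): force on the tool from outside, world axes, zero at the start.
- telemetry.read_wrist_torque(): the same for the moment, N m.
- telemetry.read_grip_width(): finger opening in m.
Only numpy, scipy, OpenCV 4.12 (cv2) and the standard library are available. Lean on these libraries where they do the work, as an engineer would, in place of code of your own. Each camera call takes 0.05 s, during which the arm holds its last target.

TASK

One of the two valve spindles on the plywood rests has an oversize collar; find out which by trying it, gently and without forcing, in the bore of the gauge. Slide the good one through the bore from the block's plain side: let go of it part-way, take it by its other end and draw it on until the collar is well clear of the block, and leave it lying in the brass trough. Put the oversize one in the red bin, and do not disturb anything else on the bench.

Things in the scene. Friction and masses are not known exactly. Their poses are not given: they have to be found in the camera images.
- spindle_1: Valve spindle, 146 mm long, about 0.15 kg: steel stem 12 mm thick, brass collar 36 mm long round its middle (edges chamfered 2 mm), 55 mm of bare stem at each end, ends alike. One of the two has a good collar of 25.5 mm diameter, the other an oversize one of 31 mm; which is not told. Origin mid-collar, x along the stem. Starts level on a rest, axis 45 mm above the table.
- spindle_2: Valve spindle, 146 mm long, about 0.15 kg: steel stem 12 mm thick, brass collar 36 mm long round its middle (edges chamfered 2 mm), 55 mm of bare stem at each end, ends alike. One of the two has a good collar of 25.5 mm diameter, the other an oversize one of 31 mm; which is not told. Origin mid-collar, x along the stem. Starts level on a rest, axis 45 mm above the table.
- bore (a point): Centre of the gauge's level round bore, 80 mm above the table; x runs along the bore from the plain entry side (-x) to the trough side (+x), z up. Aluminium block 44 mm long (x -22 to +22), 56 mm wide, top 24 mm above the axis; through bore 28 mm, mouths chamfered 2 mm. Before x = -22 the space round the axis is free.
- trough (a point): Middle of the finished position, on the bore's axis 64 mm past its centre (collar's middle belongs here, -10 to +21 mm along x). Brass trough from x = 22 to 74 mm past the bore's centre, open on top, 28 mm wide inside, 38 outside, floor level with the bore's bottom, walls 4 mm higher than the axis: an oversize collar cannot lie on its floor. Free space beyond its end.
- rest_1: Fixed plywood rest for one spindle, 80 x 44 mm base, 50 mm high; origin under its middle, x along the spindle. Its two notched uprights, 8 mm thick and 36 mm wide, stand 30 mm either side of the middle, 50 mm high; from 34 mm outwards the stem is free to be gripped.
- rest_2: The second rest, the same as rest_1.
- bin: Red open bin for the oversize spindle, fixed, 112 mm (x) by 200 mm (y) outside, 32 mm high, walls and floor 4 mm; origin under its centre.
- tamper: Tamper, steel base 58 mm across and wooden knob, 82 mm high, standing; origin under its base. Not part of the job: leave it alone.
- jug: Steel milk jug with a handle, 84 mm across, 95 mm high; origin under its base. Not part of the job: leave it alone.
- portafilter: Portafilter: steel bowl 70 mm across, 32 mm high, wooden handle out to 172 mm along -y; origin under the bowl. Not part of the job: leave it alone.
- gasket: Blue silicone ring gasket, 72 mm across, 8 mm high, lying; origin under its centre. Not part of the job: leave it alone.
- screwdriver: Screwdriver lying along its x. Not part of the job: leave it alone.
- wrench: Wrench lying along its x. Not part of the job: leave it alone.
- cup: White ceramic cup, 72 mm across, 60 mm high; origin under its base. Not part of the job: leave it alone.
- gauge: The whole bore gauge: steel base plate 150 x 72 mm, 10 mm thick (x from -63 to +87 mm), with the block and the trough on it; origin under the bore's centre, same axes as the bore.

How it is judged:
By the outcome, as a careful person would: the job done as asked, in the order asked, and still so for the second after the job is handed in, with the robot touching nothing.
It also fails if it takes over 72 s, if anything falls off the work surface, if the arm or the gripper's body presses on something with over 40 N, if the wrist force passes 120 N, or if a joint passes its speed limit or range.

## Working session

There is one attempt and no reset: what is moved stays moved. The work goes in short steps, each a Python script; the robot and the scene stay as the last script left them, time stands still between calls to the robot, and variables do not carry over. Pictures are saved under pics/ and viewed, and the job is handed in when it is done.

```bash
ls; mkdir -p pics; python3 - <<'E'
from workcell import bot,jaws,planner,viewer,telemetry
import cv2
for n in("top","side"):
    im=viewer.get_image(n); cv2.imwrite(f"pics/{n}0.png",im)
    p=viewer.camera_params(n); print(n,p)
print(telemetry.read_time(),telemetry.read_tool_rot(),telemetry.read_ee_pos())
E
```

```text
pics
top {'camera_matrix': array([[361.33453945,   0.        , 319.03438974],
       [  0.        , 361.33453945, 198.15369607],
       [  0.        ,   0.        ,   1.        ]]), 'k1': -0.03951538224663128, 'extrinsics': array([[-0.02334125, -0.99658636,  0.07918846,  0.4554884 ],
       [-0.99965164,  0.02424227,  0.01043589, -0.01042662],
       [-0.01231997, -0.07891729, -0.99680504,  1.17218581],
       [ 0.        ,  0.        ,  0.        ,  1.        ]])}
side {'camera_matrix': array([[433.21320448,   0.        , 323.56350906],
       [  0.        , 433.21320448, 206.12435802],
       [  0.        ,   0.        ,   1.        ]]), 'k1': 0.01625171705998325, 'extrinsics': array([[-0.98290707, -0.1077788 ,  0.14925626,  0.33959127],
       [-0.18408711,  0.56492073, -0.80434849,  1.11876149],
       [ 0.00237376, -0.81807597, -0.57510527,  0.87111686],
       [ 0.        ,  0.        ,  0.        ,  1.        ]])}
0.1 [ 9.84480647e-01  1.75491109e-01 -3.40663545e-05 -8.50959107e-04] [ 0.20718864 -0.56242855  0.23052324]
```

View pics/top0.png

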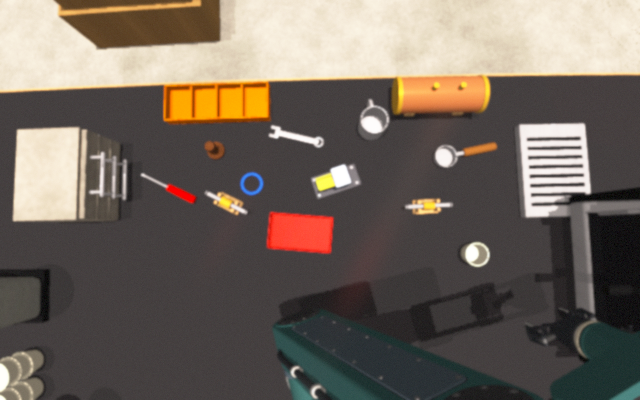

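View pics/side0.png

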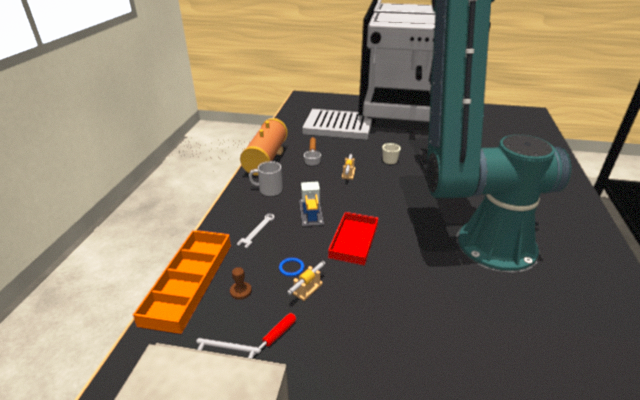

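```bash
python3 - <<'E'
import cv2,numpy as np
im=cv2.imread("pics/top0.png")
def crop(c,r,h,w,s): return cv2.resize(im[r:r+h,c:c+w],None,fx=s,fy=s,interpolation=cv2.INTER_NEAREST)
a=np.vstack([np.hstack([crop(200,180,36,52,7),crop(402,188,36,52,7)]),cv2.resize(crop(306,156,36,60,8),(728,437),interpolation=0)])
print(a.shape);cv2.imwrite("pics/crop0.png",a[:, :800][:700]) if a.shape[0]<=600 else cv2.imwrite("pics/crop0.png",cv2.resize(a,None,fx=600/a.shape[0],fy=600/a.shape[0]))
im=cv2.imread("pics/side0.png")
b=np.hstack([crop(280,250,55,55,7),crop(285,170,55,55,7)]);cv2.imwrite("pics/crops0.png",b)
E
```

```text
(689, 728, 3)
```

View pics/crop0.png

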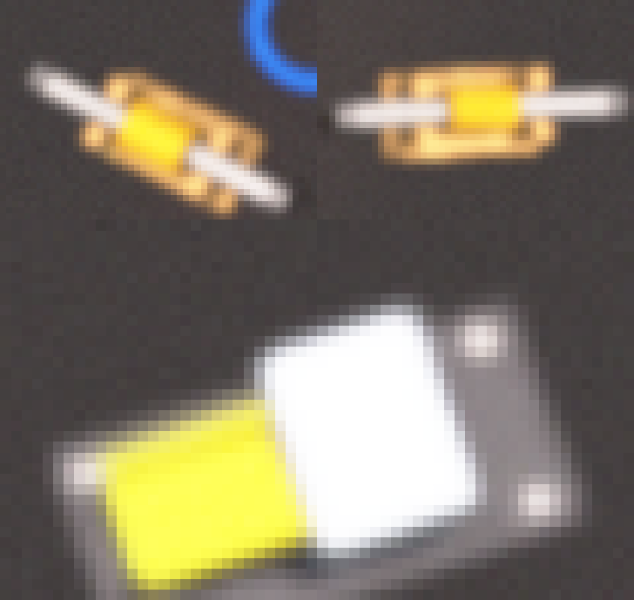

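View pics/crops0.png

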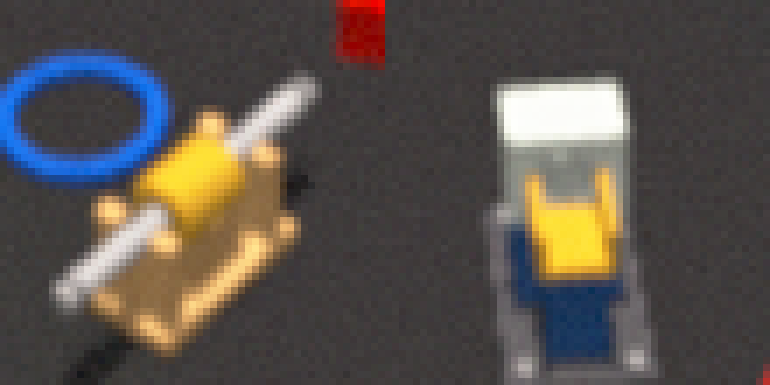

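```bash
cat > h.py <<'E'
import numpy as np,cv2
from scipy.spatial.transform import Rotation as R
from workcell import bot,jaws,planner,viewer,telemetry,job_done
P={n:viewer.camera_params(n) for n in("top","side")}
def proj(n,X):
    p=P[n];E=p['extrinsics'];X=np.atleast_2d(X)
    rv=cv2.Rodrigues(E[:3,:3].T)[0];t=-E[:3,:3].T@E[:3,3]
    return cv2.projectPoints(np.asarray(X,float),rv,t,p['camera_matrix'],np.array([p['k1'],0,0,0,0]))[0].reshape(-1,2)
def unproj(n,uv,z):
    p=P[n];E=p['extrinsics']
    u=cv2.undistortPoints(np.asarray(uv,float).reshape(-1,1,2),p['camera_matrix'],np.array([p['k1'],0,0,0,0])).reshape(-1,2)
    d=np.c_[u,np.ones(len(u))]@E[:3,:3].T;o=E[:3,3]
    return o+d*((z-o[2])/d[:,2])[:,None]
E
python3 - <<'E'
from h import *
im=cv2.imread("pics/top0.png");S=8
up=cv2.resize(im,None,fx=S,fy=S,interpolation=cv2.INTER_CUBIC).astype(int)
def ax(v): return np.degrees(np.arctan2(v[1],v[0]))
def seg(mask,c0,r0,c1,r1,z,name):
    m=np.zeros(mask.shape,np.uint8);m[r0*S:r1*S,c0*S:c1*S]=mask[r0*S:r1*S,c0*S:c1*S]
    n,l,st,ce=cv2.connectedComponentsWithStats(m);k=1+np.argmax(st[1:,4]);cn=max(cv2.findContours((l==k).astype(np.uint8),0,1)[0],key=cv2.contourArea)
    to=lambda q:(np.asarray(q)+.5)/S-.5
    w=unproj("top",to(cn.reshape(-1,2)),z)[:,:2]
    # world minAreaRect in mm
    (cx,cy),(a,b),an=cv2.minAreaRect((w*1000).astype(np.float32))
    ce=unproj("top",to(ce[k])[None],z)[0]
    print(name,"px",to(cn.reshape(-1,2)).mean(0).round(1),"rect c",round(cx,1),round(cy,1),"size",round(a,1),round(b,1),"ang",round(an,2),"centroid",(ce*1000).round(1),"area",cv2.contourArea((w*1000).astype(np.float32)))
B,G,Rr=up[...,0],up[...,1],up[...,2]
white=((B>150)&(G>150)&(Rr>150)).astype(np.uint8)
yel=((Rr-B>110)&(G>140)).astype(np.uint8)
red=((Rr>110)&(G<60)).astype(np.uint8)
seg(white,325,160,358,192,.104,"block")
seg(yel,308,165,334,198,.084,"trough")
seg(((Rr-B>140)&(G>140)).astype(np.uint8),210,185,245,220,.055,"colA")
seg(((Rr-B>140)&(G>140)).astype(np.uint8),412,192,446,222,.055,"colB")
seg(red,260,205,340,260,.032,"bin")
for T in (95,120,140):
    st=((up.min(2)>T)).astype(np.uint8)
    for nm,(c0,r0,c1,r1) in dict(A1=(200,186,222,206),A2=(226,198,252,220),B1=(402,198,425,214),B2=(431,196,456,212)).items(): seg(st,c0,r0,c1,r1,.045,nm)
E
```

```text
block px [340.5 175.7] rect c 606.5 -64.7 size 63.7 53.1 ang 18.05 centroid [606.3 -64.8 104. ] area 3172.645079871174
trough px [324.6 181.9] rect c 590.8 -16.4 size 41.7 51.0 ang 16.85 centroid [590.7 -16.9  84. ] area 1984.1566314986176
colA px [225.1 202. ] rect c 539.5 294.3 size 37.8 31.5 ang 61.11 centroid [539.5 294.6  55. ] area 1026.0923840198666
colB px [428.8 205.2] rect c 513.7 -338.4 size 26.6 35.2 ang 1.46 centroid [ 513.8 -338.4   55. ] area 842.7611048971303
bin px [299.8 232.3] rect c 440.0 65.0 size 209.3 121.0 ang 84.08 centroid [438.8  74.4  32. ] area 24338.045569637383
A1 px [213.5 196. ] rect c 556.4 338.2 size 57.5 39.2 ang 79.46 centroid [559.6 333.8  45. ] area 1231.9684723140672
A2 px [235.6 206.2] rect c 524.9 260.7 size 76.0 45.0 ang 68.09 centroid [522.6 261.2  45. ] area 1679.55762050068
B1 px [416.5 206.3] rect c 513.1 -295.8 size 63.9 46.1 ang 88.58 centroid [ 512.4 -301.7   45. ] area 1712.6432684059255
B2 px [440.4 205.9] rect c 514.5 -381.3 size 70.4 40.7 ang 88.58 centroid [ 514.1 -380.9   45. ] area 1337.2159038037062
A1 px [213.4 196.1] rect c 
[... 215 characters left out ...]
.3 206.9] rect c 505.1 -297.5 size 42.2 56.6 ang 17.77 centroid [ 511.3 -300.8   45. ] area 1191.5265018814243
B2 px [442.4 204.6] rect c 519.8 -385.2 size 33.3 55.0 ang 16.59 centroid [ 515.6 -383.5   45. ] area 935.682756898459
A1 px [213.  195.7] rect c 560.3 336.9 size 52.7 18.2 ang 68.88 centroid [560.3 335.1  45. ] area 669.6887631071731
A2 px [237.6 208.5] rect c 520.2 255.3 size 56.0 24.3 ang 75.71 centroid [519.5 257.3  45. ] area 786.6537244976498
B1 px [414.6 205.8] rect c 511.5 -295.4 size 23.4 55.5 ang 13.78 centroid [ 513.4 -296.7   45. ] area 762.1970737162046
B2 px [442.8 204.6] rect c 516.9 -386.0 size 19.9 53.6 ang 6.95 centroid [ 515.5 -384.4   45. ] area 700.6989394016564
```

```bash
cat >> h.py <<'E'
def gauge_lines(c,yaw):
    Rz=np.array([[np.cos(yaw),-np.sin(yaw)],[np.sin(yaw),np.cos(yaw)]])
    def f(x0,x1,w,z): 
        q=np.array([[x0,-w],[x1,-w],[x1,w],[x0,w]])@Rz.T+c
        return np.c_[q,np.full(4,z)]
    return [f(-.063,.087,.036,.010),f(-.022,.022,.028,.104),f(.022,.074,.019,.084),f(.022,.074,.014,.084)]
def overlay(n,im,polys,c0,r0,w,h,S):
    u=cv2.resize(im[r0:r0+h,c0:c0+w],None,fx=S,fy=S,interpolation=cv2.INTER_NEAREST)
    for i,p in enumerate(polys):
        q=(proj(n,p)-[c0,r0]+.5)*S
        cv2.polylines(u,[np.round(q).astype(int)],True,[(0,255,0),(255,0,255),(255,0,0),(0,0,255)][i%4],1)
    return u
E
python3 - <<'E'
from h import *
g=gauge_lines(np.array([.606,-.0645]),np.radians(107.6))
a=overlay("top",cv2.imread("pics/top0.png"),g,305,155,60,46,6.5)
b=overlay("side",cv2.imread("pics/side0.png"),g,290,175,40,52,6)
H=max(a.shape[0],b.shape[0]);z=np.zeros((H,a.shape[1]+b.shape[1],3),np.uint8);z[:a.shape[0],:a.shape[1]]=a;z[:b.shape[0],a.shape[1]:]=b
cv2.imwrite("pics/ov1.png",z)
E
```

```text
(no output)
```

View pics/ov1.png

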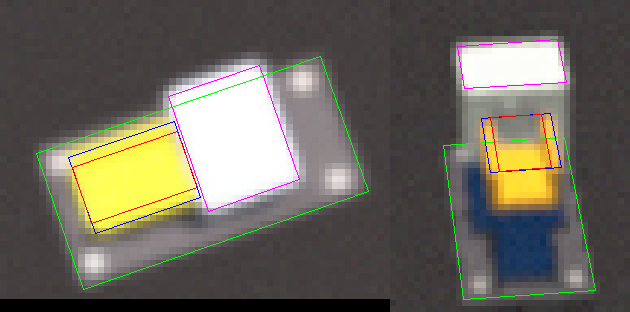

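```bash
cat > fit.py <<'E'
from h import *
from scipy.optimize import minimize
S=6
def prism(c,yaw,x0,x1,w,z0,z1):
    Rz=np.array([[np.cos(yaw),-np.sin(yaw)],[np.sin(yaw),np.cos(yaw)]])
    q=np.array([[x0,-w],[x1,-w],[x1,w],[x0,w]])@Rz.T+c
    return np.r_[np.c_[q,np.full(4,z0)],np.c_[q,np.full(4,z1)]]
def mask(n,pts,box):
    c0,r0,w,h=box
    q=(proj(n,pts)-[c0,r0]+.5)*S
    m=np.zeros((h*S,w*S),np.float32)
    hull=cv2.convexHull(q.astype(np.float32))
    cv2.fillConvexPoly(m,np.round(hull*16-8).astype(np.int32),1.,shift=4)
    return m
def cost(p,n,im,box,ret=False):
    c=np.array(p[:2])/1000;yaw=np.radians(p[2])
    L=[mask(n,prism(c,yaw,-.063,.087,.036,0,.010),box)]
    if n=="side": L.append(mask(n,prism(c,yaw,.022,.074,.014,.010,.062),box))
    else: L.append(mask(n,prism(c,yaw,-.022,.022,.028,.010,.104),box))
    if n=="side":
        L.append(mask(n,prism(c,yaw,-.022,.022,.028,.010,.104),box))
        L.append(mask(n,prism(c,yaw,-.022,.022,.028,.104,.104),box))
    else: L.append(mask(n,prism(c,yaw,-.022,.022,.028,.104,.104),box))
    tr=mask(n,prism(c,yaw,.022,.074,.019,.062,.084),box)
    L.append(tr)
    order=L
    lab=np.zeros(L[0].shape,int)
    for i,m in enumerate(order): lab[m>.5]=i+1
    c0,r0,w,h=box
    A=[]
    for k in range(len(L)+1):
        m=cv2.GaussianBlur((lab==k).astype(np.float32),(0,0),S*.6)
        A.append(cv2.resize(m,(w,h),interpolation=cv2.INTER_AREA).ravel())
    A=np.array(A).T; b=im[r0:r0+h,c0:c0+w].reshape(-1,3).astype(float)
    X=np.linalg.lstsq(A,b,rcond=None)[0]
    return ((A@X-b)**2).mean()
def fit(n,im,box,p0=(606,-64.5,107.6)):
    best=minimize(cost,p0,args=(n,im,box),method="Nelder-Mead",options=dict(initial_simplex=[p0,(p0[0]+4,p0[1],p0[2]),(p0[0],p0[1]+4,p0[2]),(p0[0],p0[1],p0[2]+3)],xatol=.05,fatol=.01))
    return best.x.round(2),best.fun
if __name__=="__main__":
    print(fit("top",cv2.imread("pics/top0.png"),(300,150,70,56)))
    print(fit("side",cv2.imread("pics/side0.png"),(285,170,52,58)))
E
python3 fit.py
```

```text
(array([608.17, -63.95, 107.72]), np.float64(131.4144933726233))
(array([605.13, -62.96, 108.13]), np.float64(264.4285392665568))
```

```bash
cat > fits.py <<'E'
from fit import *
def costs(p,n,im,box,rc):
    c=np.array(p[:2])/1000;yaw=np.radians(p[2])
    L=[mask(n,prism(c,yaw,-.04,.04,.022,0,.006),box)]
    for s in(-1,1): L.append(mask(n,prism(c,yaw,s*.03-.004,s*.03+.004,.018,0,.05),box))
    d=p[3]/1000
    L.append(mask(n,prism(c,yaw,-.073+d,.073+d,.006,.045,.045),box))
    L.append(mask(n,prism(c,yaw,-.018+d,.018+d,rc,.045,.045),box))
    lab=np.zeros(L[0].shape,int)
    for i,m in zip((1,2,2,3,4),L): lab[m>.5]=i
    c0,r0,w,h=box;A=[]
    for k in range(5):
        m=cv2.GaussianBlur((lab==k).astype(np.float32),(0,0),S*.6)
        A.append(cv2.resize(m,(w,h),interpolation=cv2.INTER_AREA).ravel())
    A=np.array(A).T; b=im[r0:r0+h,c0:c0+w].reshape(-1,3).astype(float)
    X=np.linalg.lstsq(A,b,rcond=None)[0]
    return ((A@X-b)**2).mean()
def fits(n,im,box,p0,rc):
    p0=np.array(p0,float);sm=[p0]+[p0+e for e in np.diag([4,4,3,3.])]
    r=minimize(costs,p0,args=(n,im,box,rc),method="Nelder-Mead",options=dict(initial_simplex=sm,xatol=.05,fatol=.01,maxiter=400));return r.x.round(2),round(r.fun,1)
if __name__=="__main__":
    im=cv2.imread("pics/top0.png")
    for rc in(.01275,.0155):
        print("A",rc,fits("top",im,(196,182,42+16,38),(539.5,294.5,61,0),rc))
        print("B",rc,fits("top",im,(400,192,58,30),(513.8,-338.4,91.4,0),rc))
    im=cv2.imread("pics/side0.png")
    for rc in(.01275,.0155):
        print("A",rc,fits("side",im,(280,255,55,50),(539.5,294.5,61,0),rc))
        print("B",rc,fits("side",im,(330,145,40,40),(513.8,-338.4,91.4,0),rc))
E
python3 fits.py
```

```text
A 0.01275 (array([539.85, 296.17,  62.61,   0.56]), np.float64(390.1))
B 0.01275 (array([ 514.24, -341.5 ,   91.53,    1.49]), np.float64(162.5))
A 0.0155 (array([5.3969e+02, 2.9604e+02, 6.2470e+01, 3.8000e-01]), np.float64(392.0))
B 0.0155 (array([ 514.2 , -341.28,   91.53,    1.15]), np.float64(169.4))
A 0.01275 (array([538.91, 293.18,  62.85,  -0.85]), np.float64(893.3))
B 0.01275 (array([ 513.49, -345.97,   91.14,    1.23]), np.float64(66.1))
A 0.0155 (array([538.69, 293.23,  62.76,  -1.29]), np.float64(864.6))
B 0.0155 (array([ 513.37, -345.17,   91.26,   -0.54]), np.float64(71.2))
```

```bash
cat >> h.py <<'E'
def ori(yaw,flip=False):
    y=yaw+(np.pi if flip else 0)
    x=np.array([np.cos(y),np.sin(y),0]);z=np.array([0,0,-1.]);yy=np.cross(z,x)
    return R.from_matrix(np.c_[x,yy,z]).as_quat()
def along(c,yaw,s,zg):  # TCP for grasp point at s along axis, height zg
    return [c[0]+s*np.cos(yaw),c[1]+s*np.sin(yaw),zg-.019]
B=(np.array([.514,-.341]),np.radians(91.5)); A=(np.array([.5395,.295]),np.radians(62.6))
G=(np.array([.607,-.0635]),np.radians(107.8)); BIN=(np.array([.440,.065]),np.radians(84.1))
E
python3 - <<'E'
from h import *
print(unproj("top",[[374,122],[446,156],[475,254]],.05).round(3))
for f in(0,1):
    for nm,(c,y),s,z in [("B",B,-.061,.045),("Gstart",G,-.164,.08),("Gend",G,-.035,.08),("Gpull0",G,.09,.079),("Gpull1",G,.128,.079),("A",A,-.061,.045),("A+",A,.061,.045),("bin",BIN,-.06,.04),("bin+",BIN,.06,.04)]:
        q=planner.inverse_kinematics(along(c,y,s,z),ori(y,f));q2=planner.inverse_kinematics(along(c,y,s,z+.1),ori(y,f))
        print(f,nm,None if q is None else np.round(q,2),q2 is not None)
E
```

```text
[[ 0.783 -0.179  0.05 ]
 [ 0.668 -0.401  0.05 ]
 [ 0.36  -0.476  0.05 ]]
0 B [-0.77  0.66  1.56 -0.    0.92 -0.79] True
0 Gstart [-0.42  0.66  1.45 -0.    1.04 -0.73] True
0 Gend [-0.27  0.58  1.61 -0.    0.95 -0.58] True
0 Gpull0 [-0.08  0.53  1.72 -0.    0.89 -0.39] True
0 Gpull1 [-0.02  0.52  1.74 -0.    0.88 -0.33] True
0 A [ 0.32  0.57  1.77 -0.    0.8   0.8 ] True
0 A+ [ 0.45  0.67  1.53 -0.    0.94  0.93] True
0 bin [-0.15  0.46  2.07 -0.    0.61 -0.04] True
0 bin+ [ 0.12  0.49  2.01 -0.    0.65  0.23] True
1 B [-0.77  0.66  1.56 -0.    0.92  2.35] True
1 Gstart [-0.42  0.66  1.45 -0.    1.04  2.41] True
1 Gend [-0.27  0.58  1.61 -0.    0.95  2.57] True
1 Gpull0 [-0.08  0.53  1.72 -0.    0.89  2.75] True
1 Gpull1 [-0.02  0.52  1.74 -0.    0.88  2.81] True
1 A [ 0.32  0.57  1.77 -0.    0.8  -2.35] True
1 A+ [ 0.45  0.67  1.53 -0.    0.94 -2.22] True
1 bin None False
1 bin+ [ 0.12  0.49  2.01 -0.    0.65 -2.92] True
```

```bash
python3 - <<'E'
from h import *
c,y=B
jaws.set_gripper(.05,60)
bot.move_pose(along(c,y,-.061,.12),ori(y))
print(telemetry.read_time())
print(bot.move_linear(along(c,y,-.061,.045),speed=.12,force_limit=15))
cv2.imwrite("pics/t1.png",viewer.get_image("top"))
jaws.set_gripper(0.0,60)
print(telemetry.read_grip_width(),telemetry.read_wrist_force().round(1),telemetry.read_time())
bot.move_linear(along(c,y,-.061,.12),speed=.12)
print(telemetry.read_grip_width(),telemetry.read_wrist_force().round(2),telemetry.read_wrist_torque().round(3))
bot.move_pose(along(G[0],G[1],-.168,.12),ori(G[1]))
bot.move_linear(along(G[0],G[1],-.168,.08),speed=.12)
for n in("top","side"): cv2.imwrite(f"pics/{n}2.png",viewer.get_image(n))
print(telemetry.read_time(),telemetry.read_ee_pos(),telemetry.read_wrist_force().round(2))
t=cv2.imread("pics/top2.png");s=cv2.imread("pics/side2.png")
a=cv2.resize(t[150:225,300:420],None,fx=4,fy=4,interpolation=0);b=cv2.resize(s[140:240,280:350],None,fx=4,fy=4,interpolation=0)
z=np.zeros((400,760,3),np.uint8);z[:300,:480]=a;z[:,480:]=b;cv2.imwrite("pics/c2.png",z)
E
```

```text
1.9333
False
0.009891443093887708 [-0.4 -0.2  2.2] 3.2083
0.009880072069806619 [-0.5  -0.9  -0.89] [-0.144  0.028  0.038]
5.475 [ 0.65880183 -0.22433242  0.06184422] [ 0.04  0.34 -1.2 ]
```

View pics/c2.png

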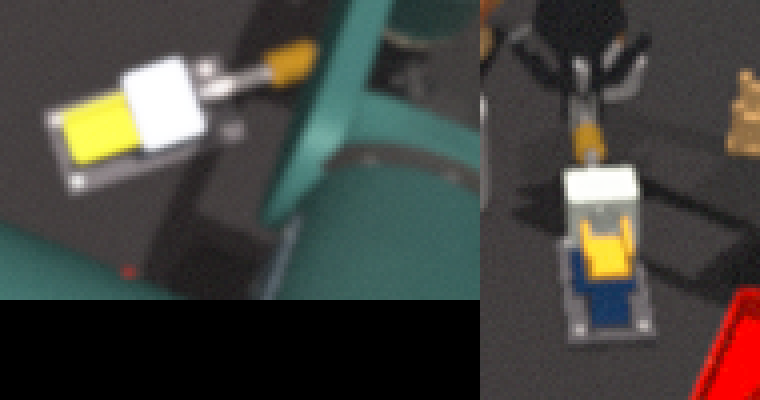

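```bash
cat > chk.py <<'E'
from h import *
import sys
from fit import prism,fit
def chk(k,xc,G=G,out="pics/ck.png",box=((305,150,90,60),(285,160,50,70))):
    g=gauge_lines(*G);u=np.array([np.cos(G[1]),np.sin(G[1])])
    c=G[0]+u*xc
    st=prism(c,G[1],-.05,.073,.006,.08,.08)[:4];co=prism(c,G[1],-.018,.018,.01275,.08,.08)[:4]
    ims=[]
    for n,b in zip(("top","side"),box):
        ims.append(overlay(n,cv2.imread(f"pics/{n}{k}.png"),g+[st,co],*b,5.0))
    H=max(i.shape[0] for i in ims);z=np.zeros((H,sum(i.shape[1] for i in ims),3),np.uint8);x=0
    for i in ims: z[:i.shape[0],x:x+i.shape[1]]=i;x+=i.shape[1]
    cv2.imwrite(out,z)
if __name__=="__main__":
    print(fit("top",cv2.imread("pics/top2.png")[:, :],(300,150,50,56)))
    chk(2,-.107,out="pics/ck2.png")
E
python3 chk.py
```

```text
(array([608.86, -63.49, 108.52]), np.float64(156.28379182468848))
```

View pics/ck2.png

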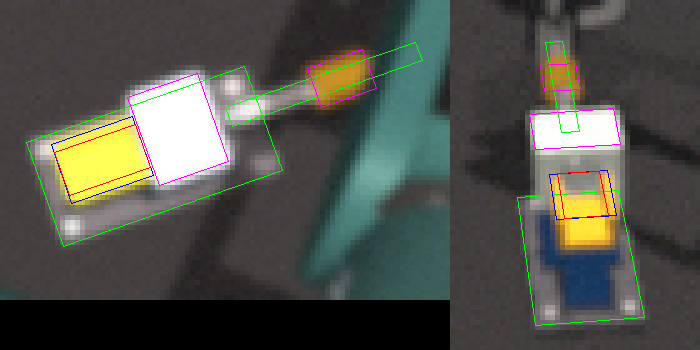

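```bash
sed -i 's/G=(np.array.*\[.607,-.0635\]),np.radians(107.8))/G=(np.array([.6067,-.0635]),np.radians(108.0))/' h.py; grep -n "^G=" h.py; cat >> h.py <<'E'
def bx(xg,lat=0,zg=.08,G=None):
    c,y=G or globals()['G'];p=np.array(along(c,y,xg,zg));p[:2]+=lat*np.array([-np.sin(y),np.cos(y)]);return p
def tobore(p):
    c,y=G;d=np.asarray(p)[:2]-c;return np.r_[d@[np.cos(y),np.sin(y)],d@[-np.sin(y),np.cos(y)],p[2]+.019]*1000
def fbore():
    f=telemetry.read_wrist_force();y=G[1];return np.array([f[:2]@[np.cos(y),np.sin(y)],f[:2]@[-np.sin(y),np.cos(y)],f[2]]).round(2)
E
python3 - <<'E'
from h import *
print(fbore())
r=bot.move_linear(bx(-.061-.050),ori(G[1]),speed=.06,force_limit=5)
print(r,tobore(telemetry.read_ee_pos()),fbore())
if not r:
    r=bot.move_linear(bx(-.061-.015),speed=.02,force_limit=5)
    print(r,tobore(telemetry.read_ee_pos()),fbore(),telemetry.read_wrist_torque().round(3))
print(telemetry.read_time())
for n in("top","side"): cv2.imwrite(f"pics/{n}3.png",viewer.get_image(n))
E
```

```text
33:G=(np.array([.6067,-.0635]),np.radians(108.0)); BIN=(np.array([.440,.065]),np.radians(84.1))
[ 0.31 -0.14 -1.2 ]
False [-111.47662014   -0.12061194   80.0731163 ] [ 0.68 -0.43 -1.94]
False [-7.60362724e+01  1.20642761e-02  7.99980537e+01] [-1.11  1.15 -0.01] [-0.169  0.14   0.071]
8.475
```

```bash
python3 -c "
from chk import *
chk(3,-.015,out='pics/ck3.png')"
```

```text
(no output)
```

View pics/ck3.png

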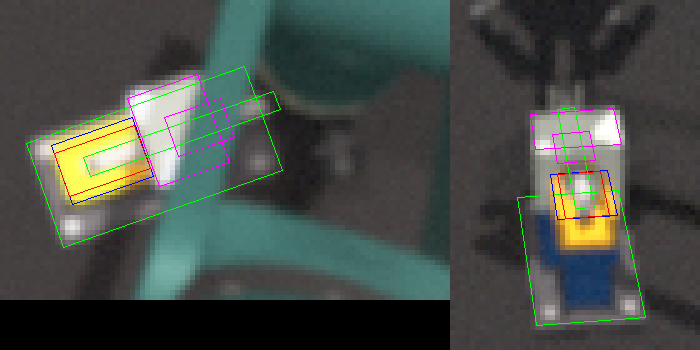

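```bash
python3 - <<'E'
from h import *
r=bot.move_linear(bx(-.0365),speed=.025,force_limit=7)
print(r,tobore(telemetry.read_ee_pos()),fbore(),telemetry.read_wrist_torque().round(3),telemetry.read_grip_width())
jaws.set_gripper(.03)
print(fbore())
bot.move_linear(bx(-.0365-.012,zg=.08),speed=.1)
bot.move_linear(bx(-.0365-.012,zg=.2),speed=.2)
print(telemetry.read_time())
bot.move_pose(bx(.15,zg=.2),ori(G[1]))
for n in("top","side"): cv2.imwrite(f"pics/{n}4.png",viewer.get_image(n))
print(telemetry.read_time())
from chk import *
chk(4,.0245,out='pics/ck4.png')
E
```

```text
False [-3.64791816e+01 -6.18485912e-02  7.99629515e+01] [ 0.03 -0.   -0.57] [0.026 0.008 0.033] 0.010391092531387477
[ 0.08  0.02 -0.15]
11.6583
12.5667
```

View pics/ck4.png

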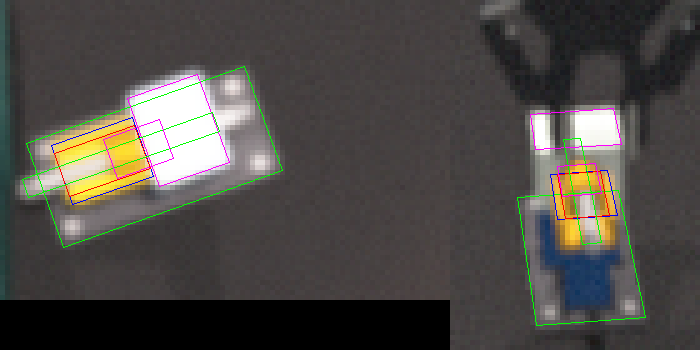

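```bash
python3 - <<'E'
from h import *
bot.move_linear(bx(.089,zg=.13),speed=.2)
r=bot.move_linear(bx(.089,zg=.0788),speed=.08,force_limit=8)
print(r,tobore(telemetry.read_ee_pos()),fbore())
if not r:
    jaws.set_gripper(0.0,50)
    print(telemetry.read_grip_width(),fbore(),telemetry.read_wrist_torque().round(3))
    r=bot.move_linear(bx(.1305,zg=.0790),speed=.04,force_limit=10)
    print(r,tobore(telemetry.read_ee_pos()),fbore(),telemetry.read_grip_width())
    for n in("top","side"): cv2.imwrite(f"pics/{n}5.png",viewer.get_image(n))
print(telemetry.read_time())
from chk import *
chk(5,.066,out='pics/ck5.png')
E
```

```text
False [88.95246068 -0.30123815 79.0143792 ] [ 0.2  -0.83  0.21]
0.010131129251687736 [ 0.17 -0.78  0.07] [-0.02  -0.073  0.054]
False [1.30822568e+02 1.16576520e-01 7.89334412e+01] [0.74 0.37 2.06] 0.01047999747756998
15.575
```

View pics/ck5.png

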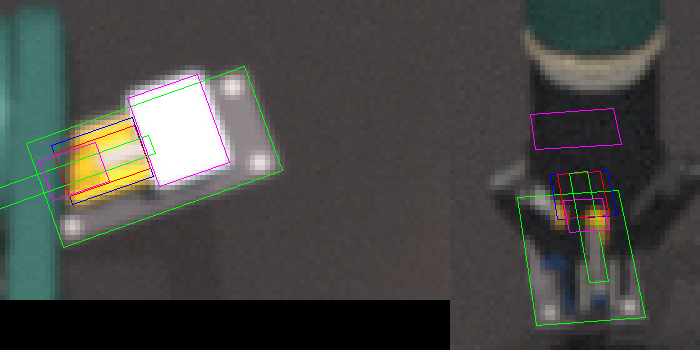

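```bash
python3 - <<'E'
from h import *
jaws.set_gripper(.03)
print(fbore())
bot.move_linear(bx(.1305,zg=.2),speed=.15)
bot.move_pose(along(A[0],A[1],.061,.2),ori(A[1]))
for n in("top","side"): cv2.imwrite(f"pics/{n}6.png",viewer.get_image(n))
print(telemetry.read_time())
from chk import *
chk(6,.066,out='pics/ck6.png')
E
```

```text
[ 0.36 -0.69 -0.37]
18.1083
```

View pics/ck6.png

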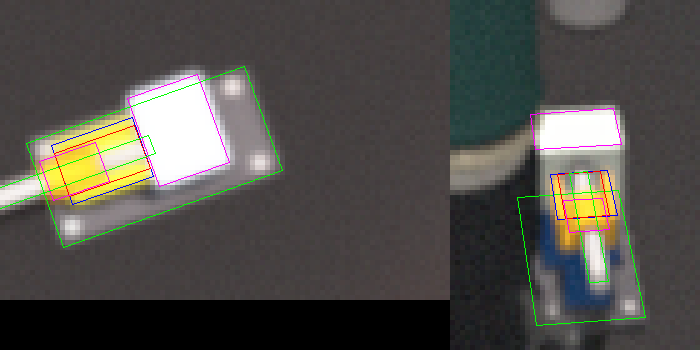

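View pics/top6.png

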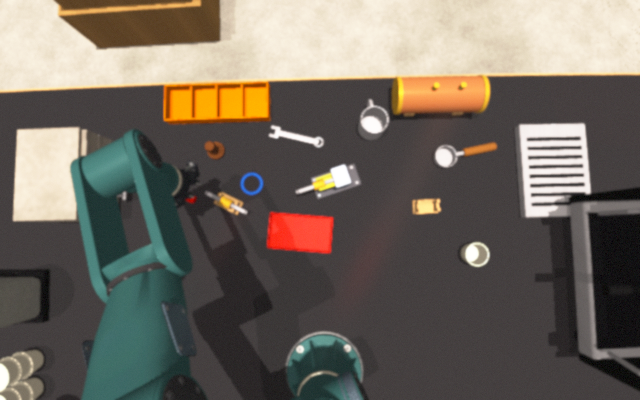

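```bash
python3 - <<'E'
from h import *
print(tobore(unproj("top",[[296,192]],.079)[0]))
from fit import prism
im=cv2.imread("pics/top6.png")
for p in[(.440,.065,-5.9),(.440,.070,-5.9)]:
    c=np.array(p[:2]);y=np.radians(p[2])
    z=overlay("top",im,[prism(c,y,-.056,.056,.1,.032,.032)[:4],prism(c,y,-.056,.056,.1,0,0)[:4],],255,200,90,62,7)
    cv2.imwrite(f"pics/bin{int(p[1]*1000)}.png",z)
E
```

```text
[141.13528839   0.28938871  98.        ]
```

View pics/bin65.png

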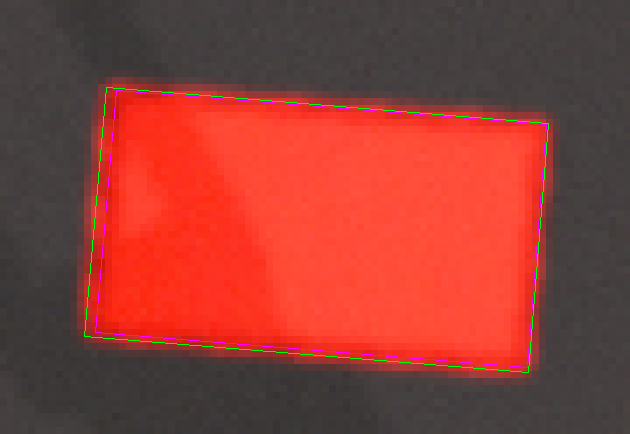

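```bash
python3 - <<'E'
from h import *
c,y=A
bot.move_linear(along(c,y,-.060,.16),ori(y),speed=.25)
jaws.set_gripper(.05,60)
r=bot.move_linear(along(c,y,-.060,.050),speed=.12,force_limit=15)
print(r)
if not r:
    jaws.set_gripper(0.0,60)
    print(telemetry.read_grip_width(),telemetry.read_wrist_force().round(2))
    bot.move_linear(along(c,y,-.060,.15),speed=.12)
    print(telemetry.read_grip_width(),telemetry.read_wrist_force().round(2))
for n in("top","side"): cv2.imwrite(f"pics/{n}7.png",viewer.get_image(n))
print(telemetry.read_time())
E
```

```text
False
0.009706480888437322 [ 0.18 -0.2   3.37]
0.009737322825184556 [ 0.36 -0.72 -1.8 ]
21.7
```

View pics/side7.png

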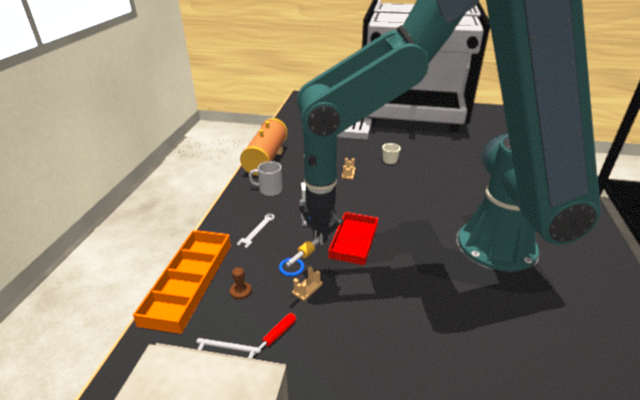

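```bash
python3 - <<'E'
from h import *
c,y=BIN
bot.move_pose(along(c,y,-.061,.15),ori(y))
r=bot.move_linear(along(c,y,-.061,.030),speed=.1,force_limit=10)
print(r,telemetry.read_ee_pos(),telemetry.read_wrist_force().round(2))
jaws.set_gripper(.035); bot.wait(.2)
bot.move_linear(along(c,y,-.061,.20),speed=.15)
bot.move_pose([.40,-.30,.3],ori(y))
bot.wait(.3)
for n in("top","side"): cv2.imwrite(f"pics/{n}8.png",viewer.get_image(n))
print(telemetry.read_time())
E
```

```text
False [0.4341863  0.00430198 0.01138663] [ 0.64  1.28 -1.56]
27.525
```

View pics/top8.png

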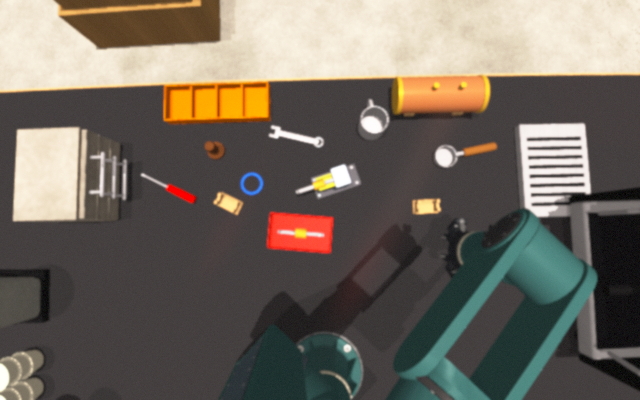

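View pics/side8.png

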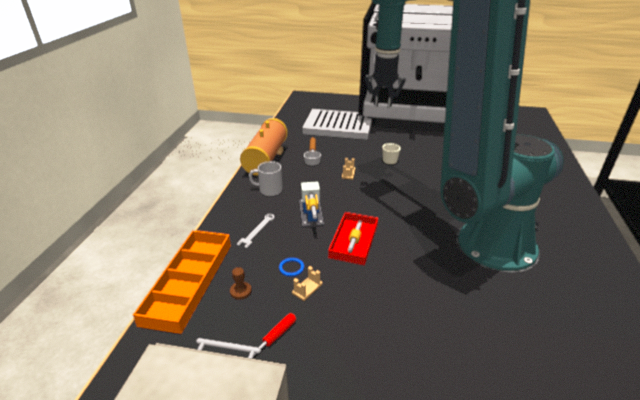

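```bash
python3 - <<'E'
from h import *
a,b=cv2.imread("pics/top0.png"),cv2.imread("pics/top8.png")
for n,(x,y) in dict(tamper=(214,149),wrench=(296,135),jug=(373,120),porta=(465,153),cup=(475,254),gasket=(251,183),driver=(170,188)).items():
    s=np.s_[y-14:y+14,x-28:x+28];print(n,cv2.absdiff(a[s],b[s]).mean().round(1),cv2.phaseCorrelate(a[s].mean(2),b[s].mean(2))[0])
job_done()
E
```

```text
tamper 1.9 (0.05805545071130069, -0.032197604589986994)
wrench 1.5 (0.014598947011041474, 0.01660738468707379)
jug 1.6 (-0.04479469749028908, 0.01210942948959648)
porta 1.6 (-0.014264046242807638, 0.015364142814817683)
cup 71.1 (-0.9338526851688869, -1.4730965139720844)
gasket 1.9 (0.01971698307382752, 0.0830176880073683)
driver 1.7 (0.0472066045868047, 0.035141475396022415)
the job is handed in; nothing more can be done
```

The job is done and handed in at about 27.5 s on the robot clock, well inside the 72 s limit.

- **Good spindle:** I took the spindle on the robot's right (negative y) and tried it in the bore from the plain side. It slid in without the 5 N limit tripping, so it is the good one. I let go part-way, took the other end beyond the trough, and drew it on. The last measurement puts its collar about 66–68 mm past the bore's centre, inside the allowed 54–85 mm. It lies in the trough clear of the block.
- **Oversize spindle:** I did not try the other one in the bore. It is oversize by elimination, and its collar also looked thicker in the first picture. It lies in the red bin in both final pictures.
- **Other objects:** comparing the first and last top pictures, the tamper, wrench, jug, portafilter, gasket and screwdriver moved less than 0.1 px. The same check failed for the cup, because the parked arm covered it in the last top picture. In the side picture it appears unmoved, at about (391, 153) in both.
- **Calibration:** the two cameras disagreed by 1–3 mm on where the gauge is. I worked from a compromise, and the insertion went cleanly.

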